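# Push the spare profile bar past the post into its rack

### The arm

A 6-joint arm with a two-finger parallel gripper is mounted at the origin on the work surface. World frame = base frame: x ahead of the robot, y to its left, z up, the work surface at z = 0. Lengths are in mm, angles in rad, forces in N, time in s.
With the tool pointing down it reaches from about 275 to 1000 mm from the base axis. Payload 8.4 kg.
Tool frame: the origin (TCP) lies on the centre line of the jaws, within the pads' length; the fingertips stand r.tip_reach ahead of it and the grasp point (between the pads) lies 11 mm behind it (r.tip_reach is the distance from the TCP to the fingertips, in mm); z points along the fingers, y is the line along which they close (so a half turn about z gives the same grasp; the last joint's range is limited). The gripper opens to 85 mm and grips with 20 to 120 N. Pads are 22 mm wide; open, the fingers measure 114 mm over their backs; the gripper's body (76 mm by 85 mm) begins 54 mm behind the grasp point. The pads swing forward as they close: fully open they stand 13 mm farther back than shut.
Start: joints at [1.161, 0.353, 1.633, -0, 1.155, -0.002], TCP at [247.868, 573.75, 239.281] pointing down, gripper open.
Joint ranges: [-2.63, 2.63], [-0.92, 2.1], [0.06, 2.66], [-1.3, 4.44], [0, 2.69], [-3.02, 3.02]. Speed limits (rad/s): [2.22, 2.22, 2.79, 3.14, 3.14, 3.14].

### API

Orientations are given as [roll, pitch, yaw] about the fixed x, y, z axes, in that order (R = Rz(yaw) Ry(pitch) Rx(roll)).
In Python, from rig import r gives the robot as it stands.
- The arm moves only by the tool carry_out, never from a script. Its argument "targets" is a list of rows, each an object with "dp": the shift along the tool's x, y, z in mm, a list of three; "yaw": the turn about the tool's z in degrees. A call has 1 to 12 rows; each row is the pose to reach, as a shift and turn from the pose commanded when the call began, along the tool's axes at that moment; what a row does not reach only later rows make up. A row lasts 1/8 s, in which the tool goes at most 62.5 mm and 10.7 degrees, less where a joint would pass 70% of its speed; a pose out of reach is approached as far as the arm can. A call with a gripper value outside its range is refused whole. "fingers" is the opening, from -1 (shut) to 1 (fully open), so that 0 is half open, set as the call begins (left out, the last holds). The fingers move at their own pace and stop on an object; "grip_force" is the grip in N (left out, the last holds). Time passes only in rows, so rows that repeat a pose let the fingers close. It gives the time, the measured TCP pose, the force, the opening and the grip force at its end, in the units of the state.
- r.sense(): the state, without advancing time (a new reading comes with each control period).
- r.grab_frame(name): name is "scene" or "top" or "wrist"; returns the picture (480x640x3 uint8, red, green, blue); there is no depth.
- r.get_calibration(name): a dict with "fx", "fy", "cx", "cy" (pixels), "rvec" (rotation vector, rad) and "tvec" (3), from world to camera coordinates, as OpenCV has them. Camera axes: x right, y down, z forward; pixel columns grow to the right and rows downward; lengths in mm; the calibration is good to about 2 mm. A picture is of the moment at which its call begins: read the wrist's pose just before it. get_calibration takes no time and is no camera call; for the wrist camera it gives the pose at the moment of the call.
- r.sign_off(): hands the job in; it is judged then, once.
The state is a dict: "clock": time; "qpos": joint angles; "qvel": joint speeds; "joint_efforts": joint torques, N m; "eef_pos": TCP position; "tcp_rot": TCP orientation; "contact_force": force on the tool from outside, world axes, zero at the start; "wrist_torque": the same for the moment, N m; "opening": opening from 0.0 (shut) to 1.0 (fully open); "grasp_force": force on a finger pad.
Only numpy, scipy, OpenCV 4.12 (cv2) and the standard library are available. Lean on these libraries where they do the work, as an engineer would, in place of code of your own. Each camera call takes 0.05 s, during which the arm holds its last target. There are 200 camera calls.

### The job

On this lab bench a length of slotted aluminium bar belongs in the low, open-fronted white rack, but a stubby steel post stands in front of the rack's mouth and the bar will not go in broadside. Without picking it up, push the bar along the bench with the fingertips, first at one end and then at the other, so that one end slips in at a slant behind the post and the other end swings in after it. Leave it lying flat on the bench inside the rack, its whole length home against the back wall, and leave the other things on the bench where they are.

Things in the scene. Friction and masses are not known exactly. Their poses are not given: they have to be found in the camera images.
- bar: Loose slotted aluminium profile with black end caps: 40 mm wide (x), 260 mm long (y), 30 mm high (z), 0.3 to 0.6 kg, flat sides, lying in front of the rack. Origin: centre of its underside. At the start its +y end is on the robot's left and its length lies within about 0.45 rad of the world's y.
- bar_left (a point): Centre of the bar's +y end face (130 mm from the bar's middle, 15 mm above its underside).
- bar_right (a point): Centre of the bar's -y end face (130 mm from the bar's middle, 15 mm above its underside).
- rack: Fixed bay of white sheet steel: back wall and two end walls, 30 mm high, 4 mm thick; no front, roof or floor (the bar slides on the bench). Origin: on the bench, middle of the open mouth, which faces the robot; x points into the bay, y along it to the robot's left. Back wall's inner face at x = 60 mm, end walls' at y = +180 and -180 mm, reaching forward to x = 0. A 25 mm flange lies behind it.
- post: Fixed upright steel cylinder, 24 mm diameter, 45 mm high. Origin: centre of its foot; axes parallel to the rack's. It stands 30 to 45 mm in front of the mouth line, 40 to 65 mm to the +y side of the mouth's middle. The gap from it to either end wall is shorter than the bar; between it and the back wall the bar can go in at a slant.
- jar: Bystander, loose: capped jar, 56 mm diameter, 75 mm high, just beyond the rack's -y end. Origin: centre of its underside.
- cap: Bystander, loose: white screw cap, 60 mm diameter, 30 mm high, beyond the rack's +y end and a little nearer the robot. Origin: centre of its underside.
- wrench: Bystander, loose: wrench 160 mm long lying on the bench to the left.
- beaker: Bystander, loose: clear plastic beaker, 66 mm across the rim, 75 mm high, behind the rack. Origin: centre of its underside.
- driver: Bystander, loose: screwdriver 170 mm long lying on the bench to the right.
- fitting: Bystander, loose: brass hose fitting, 28 mm diameter, 42 mm high, standing behind the rack. Origin: centre of its underside.
Not all that is in view belongs to the job. Of the things shaped like the post, the steel one is meant.

How it is judged:
By the outcome, as a careful person would: the job done as asked, in the order asked, and still so for the second after the job is handed in, with the robot touching nothing.
It also fails if it takes over 69 s, if anything falls off the work surface, if the arm or the gripper's body presses on something with over 40 N, if the wrist force passes 120 N, or if a joint passes its speed limit or range.

## Working session

There is one attempt and no reset: what is moved stays moved. The work goes in short steps, Python scripts to look and compute and a tool call to move; the robot and the scene stay as the last step left them, time stands still between calls to the robot, and variables do not carry over. Pictures are saved under pics/ and viewed, at most 10 in all, crops included, and the job is handed in when it is done.

Besides the shell and the picture viewer there is one more tool, called after "Request:" by a JSON object that holds its "api" and its "payload". carry_out: Moves the arm, as the interface text tells. Its arguments: {"type":"object","properties":{"targets":{"type":"array","items":{"type":"object","properties":{"dp":{"type":"array","items":{"type":"number"}},"yaw":{"type":"number"}}}},"fingers":{"type":"number"},"grip_force":{"type":"number"}},"required":["targets"]}

```bash
mkdir -p pics; ls; python3 - <<'E'
from rig import r
import cv2
s=r.sense(); print(s['clock'],s['eef_pos'],s['tcp_rot'],s['opening'],r.tip_reach)
for n in ['top','scene']:
    im=r.grab_frame(n); cv2.imwrite(f'pics/{n}0.png',im[:,:,::-1]); print(n,r.get_calibration(n))
E
```

```text
pics
0.0 [247.68680457 573.31328711 238.54862431] [-3.14019581e+00 -2.66712987e-05  2.73374983e+00] 1.0023159822356589 8.0
top {'fx': 537.9671590144122, 'fy': 537.9671590144122, 'cx': 320.2014046461483, 'cy': 230.66166840988896, 'rvec': array([ 2.09195868, -2.14490596,  0.17404347]), 'tvec': array([  -7.32217578,  539.50801111, 1110.60177633])}
scene {'fx': 485.7672660801812, 'fy': 485.7672660801812, 'cx': 315.08823036833576, 'cy': 243.04169110727224, 'rvec': array([ 0.81495017,  2.41450946, -1.27740976]), 'tvec': array([ 433.82464761, -120.41457067, 1404.54840899])}
```

View pics/top0.png

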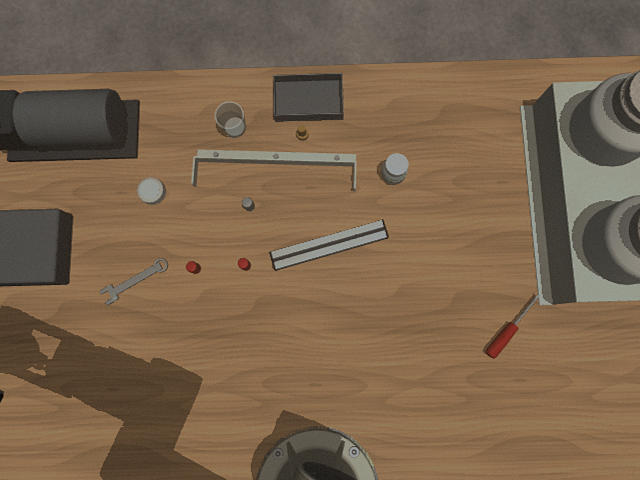

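View pics/scene0.png

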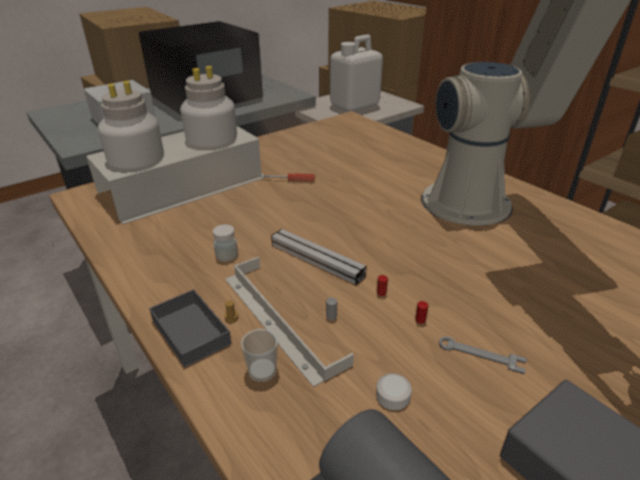

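The top view shows the bar from (271,261) to (386,229), with the rack above it (walls at 194 and 355, back wall at row ~157).

Candidates for the post:
- grey steel cylinder at (247,203)
- red cylinders at (243,264) and (193,267)
- brass fitting at (302,133)

I choose the grey one at (247,203) and check it in a crop.

```bash
cat > h.py <<'E'
import cv2, numpy as np
from rig import r
def ray(n,uv,z,c=None):
    c=c or r.get_calibration(n)
    R=cv2.Rodrigues(np.array(c['rvec'],float))[0]; t=np.array(c['tvec'],float)
    uv=np.atleast_2d(np.array(uv,float)); o=-R.T@t
    d=np.c_[(uv[:,0]-c['cx'])/c['fx'],(uv[:,1]-c['cy'])/c['fy'],np.ones(len(uv))]@R
    return (o+d*((z-o[2])/d[:,2])[:,None])[:,:2]
def proj(n,P):
    c=r.get_calibration(n); K=np.array([[c['fx'],0,c['cx']],[0,c['fy'],c['cy']],[0,0,1]])
    return cv2.projectPoints(np.array(P,float).reshape(-1,3),c['rvec'],c['tvec'],K,None)[0][:,0]
def crop(im,u0,v0,u1,v1,k,f):
    cv2.imwrite(f,cv2.resize(im[v0:v1,u0:u1,::-1],None,fx=k,fy=k,interpolation=cv2.INTER_CUBIC))
E
python3 - <<'E'
from h import *
im=cv2.imread('pics/top0.png')[:,:,::-1]
crop(im,180,140,420,285,3.3,'pics/c0.png')
hsv=cv2.cvtColor(np.ascontiguousarray(im),cv2.COLOR_RGB2HSV)
m=((hsv[:,:,1]<60)).astype(np.uint8)
n,l,st,ce=cv2.connectedComponentsWithStats(m)
for i in range(1,n):
    x,y,w,h,a=st[i]
    if a>40 and 90<x<430 and 90<y<320: print(st[i],ce[i].round(1), cv2.minAreaRect(np.argwhere(l==i)[:,::-1].astype(np.float32)))
E
```

```text
[215 101  30  36 486] [231.9 121.5] ((231.50003051757812, 117.50000762939453), (35.35533905029297, 28.284271240234375), 45.0)
[ 191  150  166   41 2064] [273.9 158.5] ((273.6000061035156, 169.52452087402344), (164.46998596191406, 36.893985748291016), 1.4410992860794067)
[382 153  27  32 636] [394.9 168.3] ((395.0, 168.5), (24.961509704589844, 31.340560913085938), 33.690067291259766)
[137 177  29  27 592] [150.8 190.5] ((151.00001525878906, 190.50001525878906), (27.577163696289062, 26.16295051574707), 45.0)
[242 197  12  14 108] [247.5 203.3] ((248.00003051757812, 203.50003051757812), (13.435027122497559, 9.192387580871582), 45.0)
[ 270  220  117   50 2143] [328.3 244.6] ((328.5377502441406, 244.63204956054688), (19.367839813232422, 116.89384460449219), 74.05460357666016)
[100 258  68  47 607] [132.5 280.8] ((134.23846435546875, 279.7923278808594), (16.248550415039062, 73.80066680908203), 60.2551155090332)
```

View pics/c0.png

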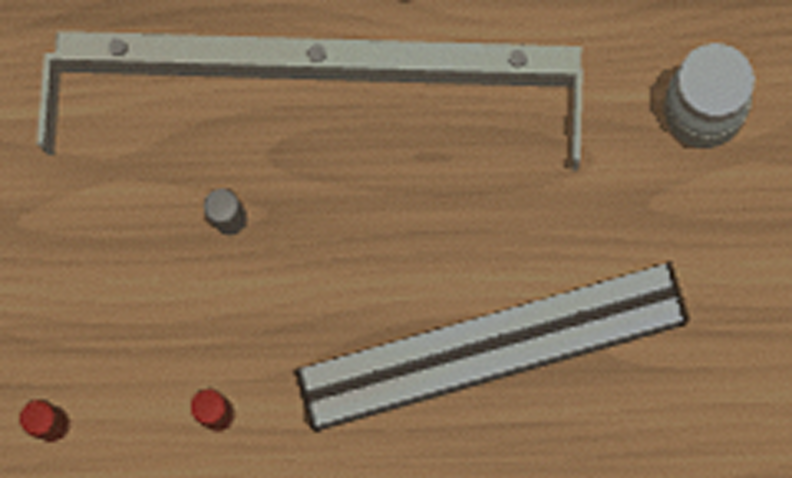

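The crop confirms the steel post, with its top centre at crop (222,206), so pixel (247,202). The bar's top corners are at crop (297,370), (668,264), (686,322) and (315,430). The red cylinders are decoys.

```bash
python3 - <<'E'
from h import *
f=lambda p:np.array(p,float)/3.3+[180-.35,140-.35]
P=lambda p,z:ray('top',f(p),z)
b=P([(297,370),(668,264),(686,322),(315,430)],30); print('bar',b.round(1),b.mean(0), np.linalg.norm(b-np.roll(b,-1,0),axis=1))
L=(b[0]+b[3])/2;R=(b[1]+b[2])/2;d=L-R;print('ends',L,R,'angle from +y',np.arctan2(-d[0],d[1]))
print('post',P([(222,206)],45))
w=P([(62,59),(574,75)],30);print('back inner top',w, 'bottom',P([(62,71),(570,85)],0))
print('front ends',P([(47,141),(574,158)],30),'foot',P([(47,152),(574,168)],0))
d=w[0]-w[1];print('rack ang',np.arctan2(-d[0],d[1]))
print('jar',P([(717,79)],75),'cap',ray('top',[(150.5,189.5)],30),'reds',P([(209,406),(38,417)],45))
E
```

```text
bar [[ 498.8   90.7]
 [ 563.5 -156.8]
 [ 524.1 -167. ]
 [ 458.8   79.1]] [511.31398155 -38.48107485] [255.87659103  40.68824742 254.6572347   41.70099183]
ends [478.78688099  84.93782255] [ 543.84108211 -161.89997224] angle from +y 0.2576907693920514
post [[607.7988693  138.22879368]]
back inner top [[717.77544506 250.4124573 ]
 [696.09792745 -98.91109339]] bottom [[719.03634843 257.72773126]
 [698.41909817 -97.45296131]]
front ends [[660.03904464 259.60383399]
 [637.99499871 -96.91273449]] foot [[660.67286825 267.16019948]
 [638.85598135 -98.18608133]]
rack ang -0.061976227001100816
jar [[ 676.43715758 -189.44560807]] cap [[646.35199427 356.77231733]] reds [[474.49419335 146.51870007]
 [470.15114943 258.05843628]]
```

```bash
cat >> h.py <<'E'
O=np.array([649.,81.2]); A=-0.062
XR=np.array([np.cos(A),np.sin(A)]); YR=np.array([-np.sin(A),np.cos(A)])
toR=lambda w:np.c_[(np.atleast_2d(w)-O)@XR,(np.atleast_2d(w)-O)@YR]
toW=lambda q:O+np.atleast_2d(q)[:,:1]*XR+np.atleast_2d(q)[:,1:2]*YR
def rows(wps,s=None):
    "wps: world (x,y,z,yaw) -> tool dp, yaw deg from the present pose"
    s=s or r.sense(); p=np.array(s['eef_pos']); y=s['tcp_rot'][2]
    ex=np.array([np.cos(y),np.sin(y)]); ey=np.array([np.sin(y),-np.cos(y)])
    for w in wps:
        d=np.array(w[:3])-p; t=np.degrees(-((w[3]-y+np.pi)%(2*np.pi)-np.pi))
        print([round(d[:2]@ex),round(d[:2]@ey),round(-d[2])],round(t))
E
python3 - <<'E'
from h import *
rows([(435,50,120,3.40),(435,50,15,3.40)])
E
```

```text
[-379, -406, 119] -38
[-379, -406, 224] -38
```

Request:
{"api": "carry_out", "payload": {"targets": [{"dp": [-34,-37,10],"yaw": -4},{"dp": [-68,-74,20],"yaw": -8},{"dp": [-103,-111,30],"yaw": -12},{"dp": [-138,-148,40],"yaw": -16},{"dp": [-172,-185,50],"yaw": -20},{"dp": [-207,-222,60],"yaw": -24},{"dp": [-241,-258,72],"yaw": -28},{"dp": [-276,-295,84],"yaw": -32},{"dp": [-310,-332,96],"yaw": -36},{"dp": [-345,-369,108],"yaw": -38},{"dp": [-379,-406,119],"yaw": -38},{"dp": [-379,-406,119],"yaw": -38}], "fingers": -0.8}}

```text
clock: 1.6
eef_pos: [435.0, 48.1, 119.5]
tcp_rot: [-3.141, -0.001, -2.891]
contact_force: [-0.5, 0.3, -0.6]
opening: 0.104
grasp_force: 0.0
```

```bash
python3 - <<'E'
from h import *
s=r.sense();print(s['clock'],s['eef_pos'],s['tcp_rot'],s['opening'],s['qpos'])
rows([(435,50,15,3.40)])
E
```

```text
1.6 [435.00268562  48.07481545 119.53980226] [-3.14140798e+00 -1.28921169e-03 -2.89050810e+00] 0.10393643598323563 [ 1.06923481e-01  2.34114996e-01  2.12687771e+00 -5.22246096e-04
  7.81849319e-01 -1.71458669e+00]
[0, 2, 105] 0
```

Request:
{"api": "carry_out", "payload": {"targets": [{"dp": [0,1,35],"yaw": 0},{"dp": [0,2,70],"yaw": 0},{"dp": [0,2,95],"yaw": 0},{"dp": [0,2,105],"yaw": 0},{"dp": [0,2,105],"yaw": 0}]}}

```text
clock: 2.22
eef_pos: [433.9, 53.1, 15.1]
tcp_rot: [3.141, -0.001, -2.886]
contact_force: [-0.4, -1.2, -0.5]
opening: 0.101
grasp_force: 0.0
```

```bash
python3 - <<'E'
from h import *
s=r.sense();print(s['clock'],s['eef_pos'],s['opening'])
pv=np.array([525,-90.7])
def w(th,st=31):
    ax=np.array([-np.sin(th),np.cos(th)]);n=np.array([np.cos(th),np.sin(th)])
    return (*(pv+159*ax-st*n),15,th+np.pi)
rows([w(.258,x) for x in (41,31)]+[w(t) for t in np.arange(.258-.055,-.52,-.055)])
E
```

```text
2.225 [433.90456521  53.11391123  15.14774324] 0.100954476001358
[-10, -3, 0] 0
[-20, -3, 0] 0
[-29, -2, 0] 3
[-38, -1, 0] 6
[-47, 0, 0] 9
[-56, 0, 0] 12
[-65, -1, 0] 16
[-74, -2, 0] 19
[-82, -3, 0] 22
[-91, -5, 0] 25
[-100, -7, 0] 28
[-108, -10, 0] 31
[-116, -14, 0] 35
[-124, -17, 0] 38
[-132, -22, 0] 41
[-140, -26, 0] 44
```

Request:
{"api": "carry_out", "payload": {"targets": [{"dp": [-10,-3,0],"yaw": 0},{"dp": [-20,-3,0],"yaw": 0},{"dp": [-29,-2,0],"yaw": 3},{"dp": [-38,-1,0],"yaw": 6},{"dp": [-47,0,0],"yaw": 9},{"dp": [-56,0,0],"yaw": 12},{"dp": [-65,-1,0],"yaw": 16},{"dp": [-74,-2,0],"yaw": 19},{"dp": [-82,-3,0],"yaw": 22},{"dp": [-91,-5,0],"yaw": 25},{"dp": [-100,-7,0],"yaw": 28}]}}

```text
clock: 3.6
eef_pos: [533.6, 71.3, 15.9]
tcp_rot: [3.141, 0.0, 2.906]
contact_force: [-1.7, -0.2, 1.0]
opening: 0.101
grasp_force: 0.8
```

```bash
cat >> h.py <<'E'
def barpose(name,u0=170,save=True):
    "bar in the top view: minAreaRect of bright/grey pixels not hidden; prints rack-frame pose"
    im=r.grab_frame('top')
    if save: crop(im,180,120,420,285,3.3,f'pics/{name}.png')
    return im
E
python3 - <<'E'
from h import *
s=r.sense();print(s['clock'],s['eef_pos'],s['contact_force'])
barpose('a1')
E
```

```text
3.6 [533.64573215  71.33431454  15.88924882] [-1.69776209 -0.20599125  0.96920549]
```

View pics/a1.png

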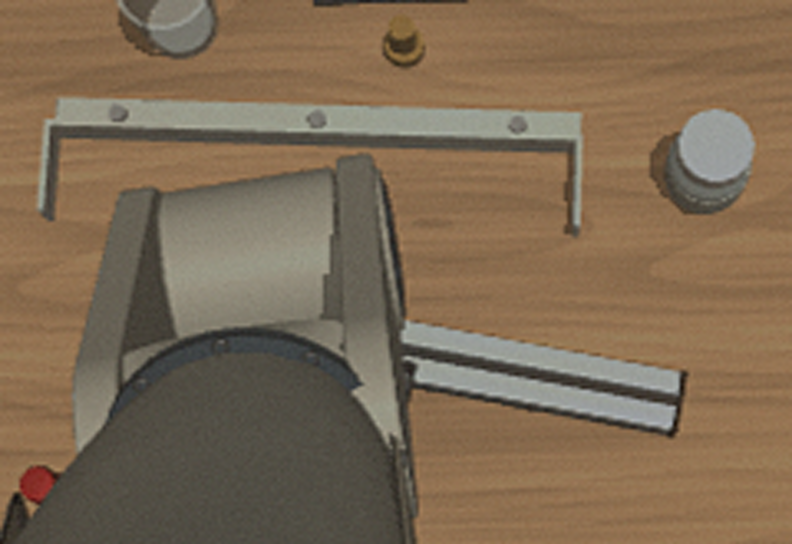

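The right end's corners show at crop (687,372) and (674,436), and the far edge runs from (410,322). The bar has rotated as planned, with its left end going forward.

```bash
cat >> h.py <<'E'
def P3(p,z,v0=120,u0=180,k=3.3): return ray('top',np.atleast_2d(np.array(p,float))/k+[u0-.35,v0-.35],z)
def fromright(far,near,edge):
    "bar pose (rack frame) from the right end's top corners and another far-edge pixel"
    q=toR(P3([far,near,edge],30)); d=q[2]-q[0]; d/=np.linalg.norm(d)
    c=(q[0]+q[1])/2+130*d; return c, np.arctan2(-d[0],d[1]), q
E
python3 - <<'E'
from h import *
c,th,q=fromright((687,372),(674,436),(410,322)); print(c,th,q)
d=np.array([-np.sin(th),np.cos(th)]);n=np.array([np.cos(th),np.sin(th)])
print('left end',c+130*d,'n of centre',c@n,'s',c@d,'post n edge',np.array([-44.7,54.5])@n+12)
s=r.sense();t=toR(s['eef_pos'][:2])[0];print('tool t',(t-c)@d,(t-c)@n,s['tcp_rot'][2]-A-np.pi)
E
```

```text
[-100.95071132 -123.40809537] -0.14714690903387603 [[ -98.47660153 -255.91919821]
 [-141.54510441 -248.08728007]
 [ -71.07380286  -71.03773728]]
left end [-81.89056966   5.18704839] n of centre -81.76611889269385 s -136.87551249325412 post n edge -40.207543433770425
tool t 103.7110792275977 -27.482002786398347 -0.1756110999174778
```

```bash
python3 - <<'E'
from h import *
pv=np.array([525,-90.7])
def w(th,st=31):
    ax=np.array([-np.sin(th),np.cos(th)]);n=np.array([np.cos(th),np.sin(th)])
    return (*(pv+159*ax-st*n),15,th+np.pi)
rows([w(t) for t in np.arange(-.237-.055,-.56,-.055)]+[w(-.54,60),w(-.54,60)[:2]+(120,-.54+np.pi)])
E
```

```text
[-6, 0, 1] 3
[-15, 1, 1] 6
[-24, 2, 1] 9
[-33, 2, 1] 13
[-41, 1, 1] 16
[-18, 10, 1] 17
[-18, 10, -104] 17
```

Request:
{"api": "carry_out", "payload": {"targets": [{"dp": [-7,0,1],"yaw": 3},{"dp": [-15,1,1],"yaw": 6},{"dp": [-24,2,1],"yaw": 9},{"dp": [-33,2,1],"yaw": 13},{"dp": [-41,1,1],"yaw": 16},{"dp": [-41,1,1],"yaw": 16},{"dp": [-18,10,1],"yaw": 16},{"dp": [-18,10,-50],"yaw": 16},{"dp": [-10,10,-105],"yaw": 8}]}}

```text
clock: 4.78
eef_pos: [544.4, 78.7, 121.2]
tcp_rot: [-3.141, -0.001, 2.773]
contact_force: [1.2, -0.4, 1.1]
opening: 0.1
grasp_force: 0.0
```

```bash
python3 - <<'E'
from h import *
s=r.sense();print(s['clock'],s['eef_pos'],s['tcp_rot'])
# provisional right end from model: go to the right side, high
phi=.47;u=np.array([np.sin(phi),np.cos(phi)]);pv=np.array([-109,-177]);R=pv-76*u
yw=np.pi/2-phi+A
t=toW(R-(11+40)*u)[0];print(R,t)
rows([(*t,120,yw)])
E
```

```text
4.775 [544.35048566  78.74946049 121.22067372] [-3.14105567e+00 -8.53860650e-04  2.77340621e+00]
[-143.41935769 -244.7591899 ] [ 464.82070145 -198.15411717]
[-25, -287, 1] 99
```

Request:
{"api": "carry_out", "payload": {"targets": [{"dp": [-3,-30,0],"yaw": 10},{"dp": [-6,-60,0],"yaw": 20},{"dp": [-8,-90,0],"yaw": 30},{"dp": [-11,-120,0],"yaw": 40},{"dp": [-13,-150,0],"yaw": 50},{"dp": [-16,-180,0],"yaw": 60},{"dp": [-18,-210,0],"yaw": 70},{"dp": [-20,-240,0],"yaw": 80},{"dp": [-22,-265,0],"yaw": 90},{"dp": [-25,-287,0],"yaw": 99},{"dp": [-25,-287,0],"yaw": 99}]}}

```text
clock: 6.15
eef_pos: [463.4, -198.7, 120.6]
tcp_rot: [3.141, -0.0, 1.041]
contact_force: [0.6, 0.1, -0.1]
opening: 0.1
grasp_force: 0.0
```

```bash
python3 - <<'E'
from h import *
s=r.sense();print(s['clock'],s['eef_pos'],s['tcp_rot'],s['qpos'])
barpose('a2')
E
```

```text
6.15 [ 463.36834109 -198.74775189  120.60852191] [ 3.14086670e+00 -6.32343405e-06  1.04051784e+00] [-4.08106363e-01  3.21806407e-01  1.99246022e+00 -1.11732048e-04
  8.26604721e-01  1.22247776e-01]
```

View pics/a2.png

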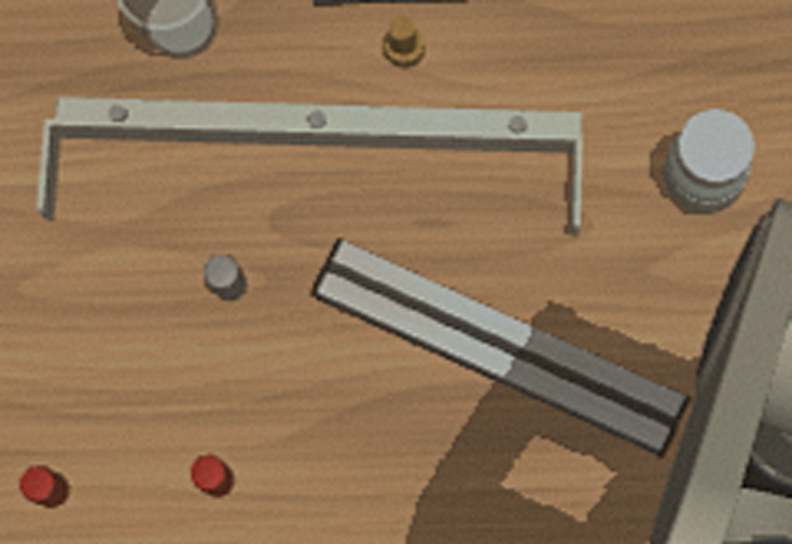

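All four bar corners are visible: (340,239), (314,296), (690,396) and (664,454). The bar is slanted with its left end forward, just right of the post at (222,272).

```bash
cat >> h.py <<'E'
def pose4(lf,ln,rf,rn,v0=120):
    q=toR(P3([lf,ln,rf,rn],30,v0)); d=(q[0]+q[1]-q[2]-q[3])/2; L=np.linalg.norm(d); d/=L
    c=q.mean(0); th=np.arctan2(-d[0],d[1]); n=np.array([d[1],-d[0]]); n=np.array([np.cos(th),np.sin(th)])
    print('c',c.round(1),'phi',round(-th,3),'len',L.round(1),'n',round(c@n,1),'s',round(c@d,1),'L',(c+130*d).round(1),'R',(c-130*d).round(1),'postlimit n',round(np.array([-44.7,54.5])@n+32,1))
    return c,-th
E
python3 - <<'E'
from h import *
c,phi=pose4((340,239),(314,296),(690,396),(664,454))
u=np.array([np.sin(phi),np.cos(phi)])
yw=np.pi/2-phi+A; f=lambda s,z:(*toW(c+u*s)[0],z,yw)
rows([f(-170,120),f(-170,15),f(-141,15),f(-141+100,15)])
E
```

```text
c [ -84.9 -131.8] phi 0.395 len 256.0 n -27.6 s -154.3 L [-34.8 -11.8] R [-134.9 -251.8] postlimit n -30.2
[9, 15, 1] -4
[9, 15, 106] -4
[38, 13, 106] -4
[138, 6, 106] -4
```

```bash
python3 - <<'E'
from h import *
phi=.395;c=np.array([-84.9,-131.8])
u=np.array([np.sin(phi),np.cos(phi)]);n=np.array([np.cos(phi),-np.sin(phi)])
yw=np.pi/2-phi+A; f=lambda s,m,z:(*toW(c+u*s+n*m)[0],z,yw)
rows([f(40,-62,120),f(40,-62,15),f(40,-39,15),f(40,-28,15)])
E
```

```text
[214, -62, 1] -4
[214, -62, 106] -4
[216, -39, 106] -4
[217, -28, 106] -4
```

Request:
{"api": "carry_out", "payload": {"targets": [{"dp": [40,-62,0],"yaw": -1},{"dp": [90,-62,0],"yaw": -2},{"dp": [140,-62,0],"yaw": -3},{"dp": [190,-62,0],"yaw": -4},{"dp": [214,-62,20],"yaw": -4},{"dp": [214,-62,65],"yaw": -4},{"dp": [214,-62,106],"yaw": -4},{"dp": [214,-62,106],"yaw": -4},{"dp": [215,-50,106],"yaw": -4},{"dp": [216,-40,106],"yaw": -4},{"dp": [217,-34,106],"yaw": -4},{"dp": [217,-27,106],"yaw": -4}]}}

```text
clock: 7.7
eef_pos: [549.9, 3.1, 15.1]
tcp_rot: [-3.141, -0.0, 1.11]
contact_force: [-3.7, 3.4, 4.5]
opening: 0.102
grasp_force: 2.7
```

Request:
{"api": "carry_out", "payload": {"targets": [{"dp": [0,0,0],"yaw": 0},{"dp": [0,-20,0],"yaw": 0},{"dp": [0,-25,-50],"yaw": 0},{"dp": [-25,-15,-105],"yaw": 0},{"dp": [-85,5,-105],"yaw": 2},{"dp": [-145,15,-105],"yaw": 4},{"dp": [-190,20,-105],"yaw": 4},{"dp": [-217,25,-105],"yaw": 4},{"dp": [-217,25,-105],"yaw": 4}]}}

```text
clock: 8.82
eef_pos: [475.8, -204.2, 119.7]
tcp_rot: [3.14, 0.0, 1.038]
contact_force: [-0.3, -0.2, 1.1]
opening: 0.1
grasp_force: 0.0
```

```bash
python3 - <<'E'
from h import *
s=r.sense();print(s['clock'],s['eef_pos'],s['tcp_rot'])
barpose('a3')
E
```

```text
8.825 [ 475.78257997 -204.22490292  119.72576221] [3.14022160e+00 9.88680273e-05 1.03805081e+00]
```

View pics/a3.png

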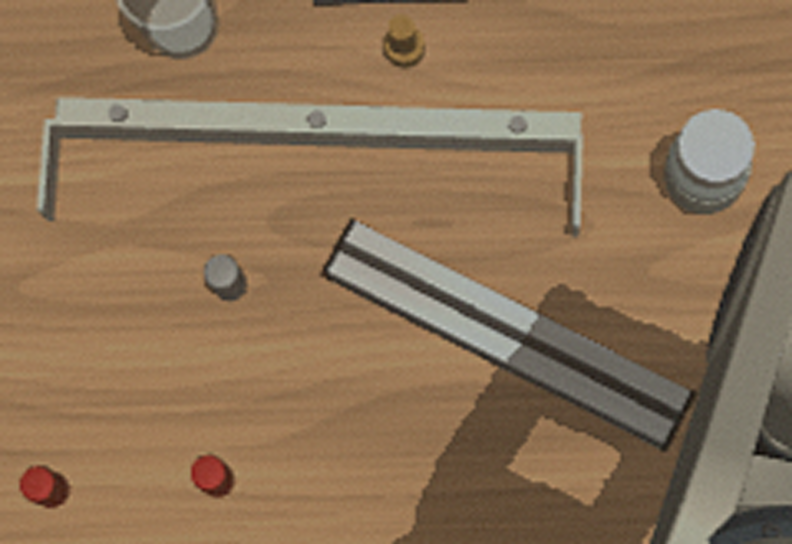

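The corners are now (353,219), (325,275), (694,392) and (667,449). The bar is slanted more, and its line passes clearly behind the post at (222,272).

```bash
python3 - <<'E'
from h import *
c,phi=pose4((353,219),(325,275),(694,392),(667,449))
u=np.array([np.sin(phi),np.cos(phi)])
yw=np.pi/2-phi+A; f=lambda s,z:(*toW(c+u*s)[0],z,yw)
rows([f(-170,120),f(-170,15),f(-141,15),f(-141+50,15),f(-141+100,15)])
E
```

```text
c [ -76.1 -136.6] phi 0.444 len 256.0 n -10.1 s -156.0 L [-20.3 -19.2] R [-131.9 -254. ] postlimit n -31.8
[7, 3, 0] -2
[7, 3, 105] -2
[36, 3, 105] -2
[86, 1, 105] -2
[136, 0, 105] -2
```

Request:
{"api": "carry_out", "payload": {"targets": [{"dp": [5,3,40],"yaw": -2},{"dp": [5,3,85],"yaw": -2},{"dp": [7,3,105],"yaw": -2},{"dp": [14,3,105],"yaw": -2},{"dp": [24,3,105],"yaw": -2},{"dp": [32,3,105],"yaw": -2},{"dp": [40,3,105],"yaw": -2},{"dp": [49,2,105],"yaw": -2},{"dp": [58,2,105],"yaw": -2},{"dp": [67,2,105],"yaw": -2},{"dp": [77,1,105],"yaw": -2},{"dp": [86,1,105],"yaw": -2}]}}

```text
clock: 10.38
eef_pos: [520.8, -128.9, 15.2]
tcp_rot: [3.14, 0.0, 1.076]
contact_force: [-3.1, -5.3, 4.9]
opening: 0.098
grasp_force: 2.9
```

```bash
python3 - <<'E'
from h import *
s=r.sense();print(s['clock'],s['eef_pos'],s['tcp_rot'][2],s['contact_force'])
barpose('a4')
E
```

```text
10.375 [ 520.82639795 -128.85209845   15.23985356] 1.0761008514745294 [-3.10833542 -5.25409454  4.85406341]
```

View pics/a4.png

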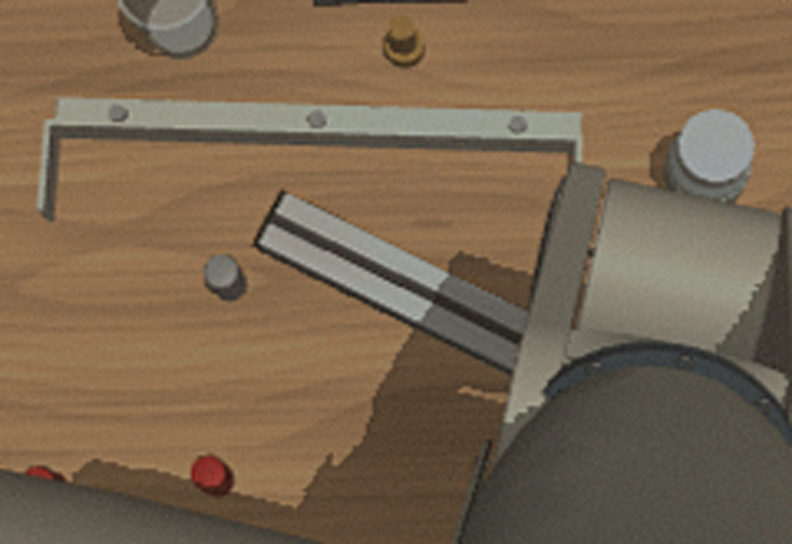

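The bar's left end is at (283,191)/(256,245), heading in behind the post, with the far edge running to (528,305).

```bash
cat >> h.py <<'E'
def fromleft(far,near,edge,v0=120):
    q=toR(P3([far,near,edge],30,v0)); d=q[0]-q[2]; d/=np.linalg.norm(d)
    c=(q[0]+q[1])/2-128*d; phi=np.arctan2(d[0],d[1]); n=np.array([d[1],-d[0]])
    print('c',c.round(1),'phi',phi.round(3),'n',round(c@n,1),'s',round(c@d,1),'far L',q[0].round(1),'R',(c-130*d).round(1),'postlimit n',round(np.array([-44.7,54.5])@n+32,1))
    t=toR(r.sense()['eef_pos'][:2])[0]-c; print('tool in bar: t',round(t@d,1),'n',round(t@n,1),'tool yaw vs bar',round(np.pi/2-phi+A-r.sense()['tcp_rot'][2],3))
    return c,phi
E
python3 - <<'E'
from h import *
fromleft((283,191),(256,245),(528,305)); fromleft((283,191),(256,245),(440,264))
E
```

```text
c [-53.7 -90.3] phi 0.41 n -13.2 s -104.2 far L [16.5 19. ] R [-105.6 -209.5] postlimit n -30.7
tool in bar: t -140.2 n -5.2 tool yaw vs bar 0.022
c [-53.6 -90.3] phi 0.41 n -13.2 s -104.2 far L [16.5 19. ] R [-105.5 -209.5] postlimit n -30.7
tool in bar: t -140.2 n -5.3 tool yaw vs bar 0.023
```

Request:
{"api": "carry_out", "payload": {"targets": [{"dp": [9,0,0],"yaw": -1},{"dp": [18,-1,0],"yaw": -1},{"dp": [27,-1,0],"yaw": -1},{"dp": [36,-2,0],"yaw": -1},{"dp": [45,-2,0],"yaw": -1},{"dp": [54,-3,0],"yaw": -1},{"dp": [62,-3,0],"yaw": -1},{"dp": [70,-4,0],"yaw": -1}]}}

```text
clock: 11.42
eef_pos: [550.3, -65.5, 15.0]
tcp_rot: [3.141, 0.0, 1.094]
contact_force: [-2.4, -5.9, 4.7]
opening: 0.097
grasp_force: 3.0
```

```bash
python3 - <<'E'
from h import *
s=r.sense();print(s['clock'],s['eef_pos'],s['tcp_rot'][2],s['contact_force'])
barpose('a5')
E
```

```text
11.425 [550.33965054 -65.49820238  15.01239004] 1.0935359433038612 [-2.39717554 -5.85209291  4.65340945]
```

View pics/a5.png

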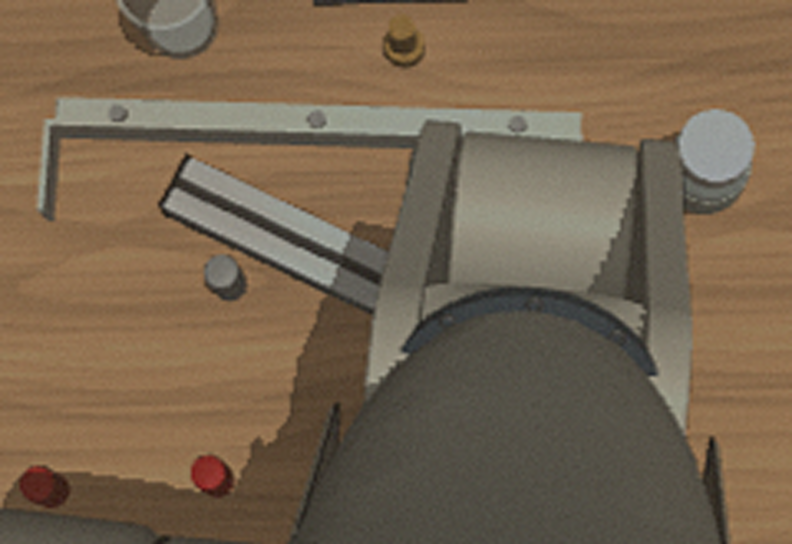

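The left end at (188,155)/(162,208) is now behind the post (222,272) and clear of it. The far edge runs through (385,246).

```bash
python3 - <<'E'
from h import *
c,phi=fromleft((188,155),(162,208),(385,246))
# next: 15 mm more, then retreat, and go to near side of right end
u=np.array([np.sin(phi),np.cos(phi)]);n=np.array([np.cos(phi),-np.sin(phi)])
yw=np.pi-phi+A
c2=c+10*u
f=lambda t,m,z:(*toW(c2+u*t+n*m)[0],z,yw)
rows([f(-141,0,15),f(-165,0,15),f(-165,0,110),f(-108,-60,110),f(-108,-60,15)])
E
```

```text
c [-29.9 -24.7] phi 0.407 n -17.7 s -34.5 far L [39.7 85.3] R [ -81.4 -144. ] postlimit n -30.6
tool in bar: t -140.1 n -4.0 tool yaw vs bar 0.008
[9, 4, 0] -90
[-15, 4, 0] -90
[-15, 4, -95] -90
[42, -56, -95] -90
[42, -56, 0] -90
```

Request:
{"api": "carry_out", "payload": {"targets": [{"dp": [9,0,0],"yaw": 0},{"dp": [18,0,0],"yaw": 0},{"dp": [27,-1,0],"yaw": 0},{"dp": [35,-1,0],"yaw": 0},{"dp": [38,-1,0],"yaw": 0},{"dp": [38,-1,0],"yaw": 0},{"dp": [15,-1,0],"yaw": 0},{"dp": [10,-1,-50],"yaw": 0},{"dp": [10,-20,-95],"yaw": -10},{"dp": [35,-60,-95],"yaw": -20},{"dp": [55,-80,-95],"yaw": -30}]}}

```text
clock: 12.85
eef_pos: [503.2, 21.4, 110.0]
tcp_rot: [3.141, -0.001, 1.622]
contact_force: [0.6, -0.3, -0.5]
opening: 0.098
grasp_force: 0.0
```

Request:
{"api": "carry_out", "payload": {"targets": [{"dp": [0,0,0],"yaw": -10},{"dp": [0,0,0],"yaw": -20},{"dp": [0,0,0],"yaw": -30},{"dp": [0,0,0],"yaw": -40},{"dp": [0,0,0],"yaw": -50},{"dp": [0,0,0],"yaw": -60},{"dp": [0,0,0],"yaw": -60}]}}

```text
clock: 13.72
eef_pos: [504.3, 20.5, 109.3]
tcp_rot: [3.141, 0.0, 2.663]
contact_force: [0.3, -0.2, -0.4]
opening: 0.1
grasp_force: 0.0
```

```bash
python3 - <<'E'
from h import *
s=r.sense();print(s['clock'],s['eef_pos'],s['tcp_rot'][2],s['qpos'])
phi=.407
u=np.array([np.sin(phi),np.cos(phi)]);n=np.array([np.cos(phi),-np.sin(phi)])
c=np.array([-29.9,-24.7])+37*u; print(c)
t=toR(s['eef_pos'][:2])[0]-c; print('t,n',t@u,t@n)
f=lambda t,m,z:(*toW(c+u*t+n*m)[0],z,np.pi-phi+A)
rows([f(-108,-55,118),f(-108,-55,15),f(-108,-34,15)])
# swing about left far corner K
d0=phi;K=c+130*u+20*n;print('K',K)
for ph in np.arange(.407,-.01,-.037):
    uu=np.array([np.sin(ph),np.cos(ph)]);nn=np.array([np.cos(ph),-np.sin(ph)])
    p=K-238*uu-51*nn; rows([(*toW(p)[0],15,np.pi-ph+A)])
E
```

```text
13.725 [504.29064908  20.50766453 109.27905839] 2.6626996548362025 [ 3.74286872e-02  3.40545328e-01  1.99834034e+00  5.10118259e-04
  8.02461038e-01 -1.05482910e+00]
[-15.25332149   9.27756331]
t,n -122.02823173967711 -83.97124251193918
[-29, 14, -9] -1
[-29, 14, 94] -1
[-50, 15, 94] -1
K [ 54.57423182 120.74106765]
[-53, 15, 94] -1
[-62, 13, 94] -3
[-71, 12, 94] -5
[-80, 11, 94] -7
[-89, 10, 94] -9
[-98, 10, 94] -11
[-107, 10, 94] -13
[-116, 10, 94] -15
[-125, 11, 94] -18
[-133, 12, 94] -20
[-142, 13, 94] -22
[-151, 15, 94] -24
```

Request:
{"api": "carry_out", "payload": {"targets": [{"dp": [-15,14,20],"yaw": -1},{"dp": [-28,14,60],"yaw": -1},{"dp": [-29,14,94],"yaw": -1},{"dp": [-40,15,94],"yaw": -1},{"dp": [-53,15,94],"yaw": -1},{"dp": [-62,13,94],"yaw": -3},{"dp": [-71,12,94],"yaw": -5},{"dp": [-80,11,94],"yaw": -7},{"dp": [-89,10,94],"yaw": -10},{"dp": [-98,10,94],"yaw": -13},{"dp": [-106,10,94],"yaw": -16}]}}

```text
clock: 15.1
eef_pos: [604.9, -20.0, 17.3]
tcp_rot: [3.141, 0.003, 2.943]
contact_force: [-1.1, 0.6, -0.6]
opening: 0.099
grasp_force: 0.5
```

```bash
python3 - <<'E'
from h import *
s=r.sense();print(s['clock'],s['eef_pos'],toR(s['eef_pos'][:2]),s['tcp_rot'][2],s['contact_force'])
barpose('a6')
E
```

```text
15.1 [604.93065485 -20.03805558  17.33741137] [[ -37.71193209 -103.7740876 ]] 2.9433557987644665 [-1.10797594  0.55436289 -0.58677105]
```

View pics/a6.png

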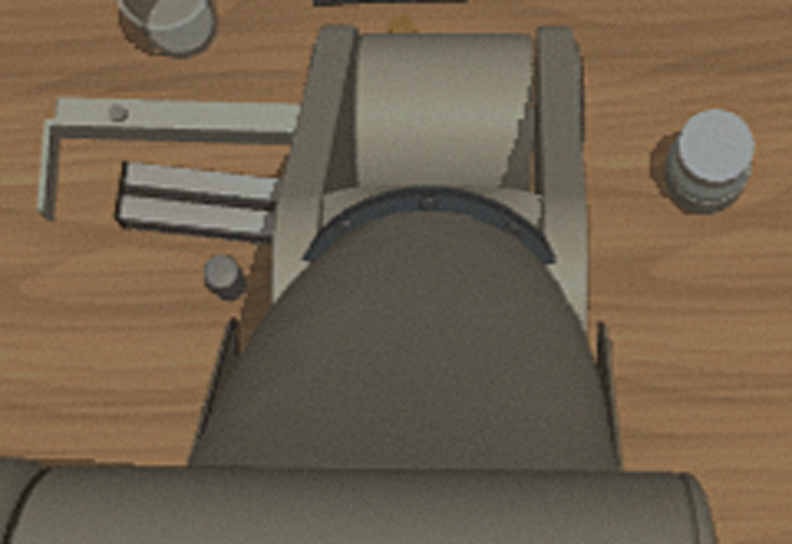

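The bar has swung nearly parallel: left corners (125,162)/(118,222), far edge through (278,179), clear of the post.

```bash
python3 - <<'E'
from h import *
c,phi=fromleft((125,162),(118,222),(278,179))
f=lambda x,y,z:(*toW((x,y))[0],z,np.pi+A)
rows([f(-28,-104,15),f(-50,-104,15),f(-50,-104,105),f(-50,c[1]-8,105),f(-50,c[1]-8,15),f(9,c[1]-8,15)])
E
```

```text
c [1.9 1.2] phi 0.081 n 1.8 s 1.4 far L [ 33.3 128. ] R [  -8.7 -128.3] postlimit n -17.0
tool in bar: t -108.1 n -29.9 tool yaw vs bar -1.518
[-9, 1, 2] -8
[13, -2, 2] -8
[13, -2, -88] -8
[26, 95, -88] -8
[26, 95, 2] -8
[-32, 103, 2] -8
```

Request:
{"api": "carry_out", "payload": {"targets": [{"dp": [-7,1,2],"yaw": -4},{"dp": [-14,1,2],"yaw": -8},{"dp": [-14,1,2],"yaw": -8},{"dp": [10,-1,1],"yaw": -8},{"dp": [14,30,1],"yaw": -8},{"dp": [20,65,1],"yaw": -8},{"dp": [22,100,1],"yaw": -8},{"dp": [15,102,1],"yaw": -8},{"dp": [5,102,1],"yaw": -8},{"dp": [-3,103,1],"yaw": -8},{"dp": [-11,103,1],"yaw": -8},{"dp": [-18,104,1],"yaw": -8}]}}

```text
clock: 16.65
eef_pos: [640.2, 77.8, 14.1]
tcp_rot: [-3.141, -0.003, 3.081]
contact_force: [-6.0, -0.2, 4.5]
opening: 0.098
grasp_force: 3.0
```

```bash
python3 - <<'E'
from h import *
s=r.sense();print(s['clock'],s['eef_pos'],toR(s['eef_pos'][:2]),s['tcp_rot'][2],s['contact_force'])
im=barpose('a7')
f=lambda x,y,z:(*toW((x,y))[0],z,np.pi+A)
rows([f(6,4,15),f(9,4,15)])
E
```

```text
16.65 [640.24379759  77.84891654  14.08090028] [[-8.53174429 -3.88718155]] 3.081242930098488 [-6.02339033 -0.20161499  4.48589481]
[-13, 8, -1] 0
[-16, 8, -1] 0
```

Request:
{"api": "carry_out", "payload": {"targets": [{"dp": [-6,2,-1],"yaw": 0},{"dp": [-11,2,-1],"yaw": 0},{"dp": [-15,2,-1],"yaw": 0},{"dp": [-18,2,-1],"yaw": 0},{"dp": [-18,2,-1],"yaw": 0}]}}

```text
clock: 17.32
eef_pos: [655.3, 80.0, 15.0]
tcp_rot: [-3.141, -0.008, 3.083]
contact_force: [-16.6, 1.2, 12.0]
opening: 0.098
grasp_force: 8.5
```

```bash
python3 - <<'E'
from h import *
s=r.sense();print(s['clock'],toR(s['eef_pos'][:2]),s['contact_force'])
f=lambda x,y,z:(*toW((x,y))[0],z,np.pi+A)
rows([f(-50,0,15),f(-50,0,110),f(-50,-100,15),f(9,-100,15)])
E
```

```text
17.325 [[ 6.36232004 -0.8516597 ]] [-16.55399211   1.22427128  11.98161513]
[56, 1, 0] 0
[56, 1, -95] 0
[57, -99, 0] 0
[-2, -99, 0] 0
```

Request:
{"api": "carry_out", "payload": {"targets": [{"dp": [25,0,0],"yaw": 0},{"dp": [30,-35,0],"yaw": 0},{"dp": [30,-70,0],"yaw": 0},{"dp": [30,-99,0],"yaw": 0},{"dp": [20,-99,0],"yaw": 0},{"dp": [12,-99,0],"yaw": 0},{"dp": [6,-99,0],"yaw": 0},{"dp": [2,-99,0],"yaw": 0},{"dp": [0,-99,0],"yaw": 0},{"dp": [0,-99,0],"yaw": 0}]}}

```text
clock: 18.58
eef_pos: [649.3, -17.9, 14.5]
tcp_rot: [-3.141, -0.009, 3.084]
contact_force: [-12.8, 0.5, 9.9]
opening: 0.104
grasp_force: 7.1
```

```bash
python3 - <<'E'
from h import *
s=r.sense();print(s['clock'],toR(s['eef_pos'][:2]),s['contact_force'])
f=lambda x,y,z:(*toW((x,y))[0],z,np.pi+A)
rows([f(-25,-100,15),f(-30,-100,110),f(-30,104,110),f(-30,104,15),f(6,104,15)])
E
```

```text
18.575 [[  6.45254876 -98.88764981]] [-12.78378196   0.54304562   9.88115386]
[31, -1, 0] 0
[36, -1, -95] 0
[36, 203, -95] 0
[36, 203, 0] 0
[0, 203, 0] 0
```

Request:
{"api": "carry_out", "payload": {"targets": [{"dp": [31,-1,0],"yaw": 0},{"dp": [34,-1,-50],"yaw": 0},{"dp": [36,20,-95],"yaw": 0},{"dp": [36,70,-95],"yaw": 0},{"dp": [36,120,-95],"yaw": 0},{"dp": [36,170,-95],"yaw": 0},{"dp": [36,203,-95],"yaw": 0},{"dp": [36,203,-95],"yaw": 0},{"dp": [36,203,-50],"yaw": 0},{"dp": [36,203,-10],"yaw": 0},{"dp": [36,203,0],"yaw": 0},{"dp": [27,203,0],"yaw": 0}]}}

```text
clock: 20.08
eef_pos: [638.2, 184.9, 15.2]
tcp_rot: [-3.141, -0.001, 3.083]
contact_force: [-0.3, 0.4, 0.6]
opening: 0.101
grasp_force: 0.0
```

Request:
{"api": "carry_out", "payload": {"targets": [{"dp": [-8,0,0],"yaw": 0},{"dp": [-16,0,0],"yaw": 0},{"dp": [-22,0,0],"yaw": 0},{"dp": [-26,0,0],"yaw": 0},{"dp": [-28,0,0],"yaw": 0},{"dp": [-28,0,0],"yaw": 0}]}}

```text
clock: 20.82
eef_pos: [661.6, 183.6, 15.2]
tcp_rot: [-3.14, -0.01, 3.083]
contact_force: [-18.6, 2.4, 14.5]
opening: 0.103
grasp_force: 9.3
```

```bash
python3 - <<'E'
from h import *
s=r.sense();print(s['clock'],s['eef_pos'],toR(s['eef_pos'][:2]),s['contact_force'])
E
```

```text
20.825 [661.61868887 183.63275884  15.2088366 ] [[  6.24768045 103.01780371]] [-18.5751288    2.40450813  14.49065186]
```

Request:
{"api": "carry_out", "payload": {"targets": [{"dp": [8,0,0],"yaw": 0},{"dp": [30,0,0],"yaw": 0},{"dp": [32,0,-50],"yaw": 0},{"dp": [40,0,-110],"yaw": 0},{"dp": [85,0,-150],"yaw": 0},{"dp": [135,0,-180],"yaw": 0},{"dp": [185,0,-200],"yaw": 0},{"dp": [235,20,-200],"yaw": 0},{"dp": [265,60,-200],"yaw": 0},{"dp": [270,110,-200],"yaw": 0},{"dp": [270,160,-200],"yaw": 0},{"dp": [270,160,-200],"yaw": 0}]}}

```text
clock: 22.32
eef_pos: [406.6, 362.4, 215.7]
tcp_rot: [3.14, 0.002, 3.086]
contact_force: [0.4, -1.4, 0.9]
opening: 0.099
grasp_force: 0.0
```

```bash
python3 - <<'E'
from h import *
print(r.sense()['clock'])
im=r.grab_frame('top'); crop(im,130,95,420,310,2.75,'pics/f.png')
E
```

```text
22.325
```

View pics/f.png

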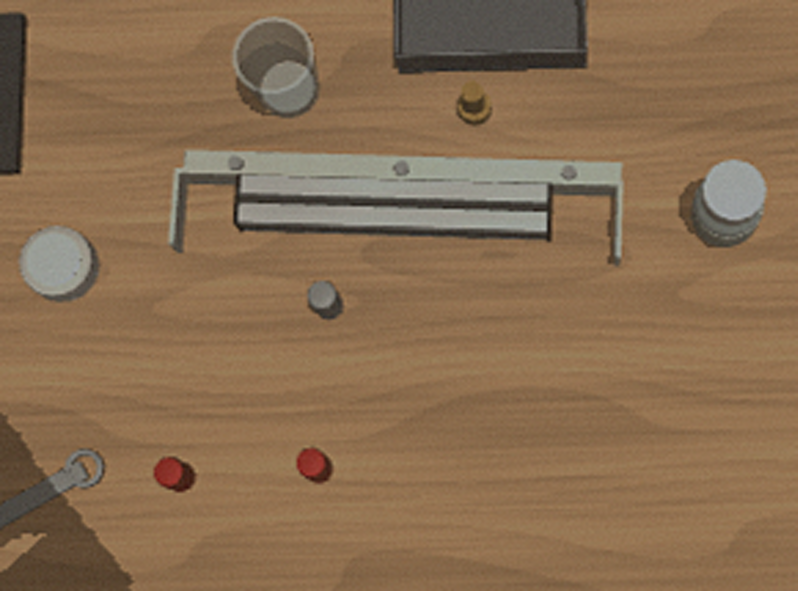

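The bar, from (238,200) to (550,212), lies flush along the back wall over its whole length. The bystanders in view are where they started.

```bash
python3 -c "
from rig import r
print(r.sign_off())"
```

```text
the job is handed in; nothing more can be done
None
```

The bar lies flat inside the rack with its whole length against the back wall; the final picture shows the bystanders in view unmoved (it misses the driver), and the job was handed in at about 22 s.

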